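# Lay out a glue-up press and its drip tray

### The arm

A 6-joint arm with a two-finger parallel gripper is mounted at the origin on the work surface. World frame = base frame: x ahead of the robot, y to its left, z up, the work surface at z = 0. Lengths are in mm, angles in rad, forces in N, time in s.
With the tool pointing down it reaches from about 250 to 775 mm from the base axis. Payload 4 kg.
Tool frame: the origin (TCP) lies midway between the tips of the shut fingers; the grasp point (between the pads) lies 19 mm behind it; z points along the fingers, y is the line along which they close (so a half turn about z gives the same grasp; the last joint's range is limited). The gripper opens to 94 mm and grips with 3 to 60 N. Pads are 16 mm wide; open, the fingers measure 119 mm over their backs; the gripper's body (75 mm by 177 mm) begins 78 mm behind the grasp point.
Start: joints at [1.002, 0.087, 1.371, -0, 1.684, -0.103], TCP at [247.038, 491.419, 205.506] pointing down, gripper open.
Joint ranges: [-3.1, 3.1], [-0.76, 2.03], [0.27, 2.55], [-1.08, 4.22], [0.17, 2.65], [-2.57, 2.57]. Speed limits (rad/s): [2.79, 2.79, 3.14, 3.14, 3.14, 3.14].

### API

Orientations are given as a 3x3 rotation matrix whose columns are the frame's x, y, z axes.
In Python, from workcell import env gives the robot as it stands.
- The arm moves only by the tool drive_tool, never from a script. Its argument "series" is a list of rows, each an object of numbers: "x", "y", "z": the shift along the tool's x, y, z in mm; "rx", "ry", "rz": the turn, a rotation vector about the tool's x, y, z in degrees. In form: [{"x": .., "y": .., "z": .., "rx": .., "ry": .., "rz": ..}, ...]. A call has 1 to 12 rows; each row is the pose to reach, as a shift and turn from the pose commanded when the call began, along the tool's axes at that moment; what a row does not reach only later rows make up. A row lasts 1/8 s, in which the tool goes at most 62.5 mm and 10.7 degrees, less where a joint would pass 70% of its speed; a pose out of reach is approached as far as the arm can. A call with a gripper value outside its range is refused whole. "claw" is the closure in counts, from 0 (fully open) to 255 (shut), set as the call begins (left out, the last holds). The fingers move at their own pace and stop on an object; "grip_force" is the grip in N (left out, the last holds). Time passes only in rows, so rows that repeat a pose let the fingers close. It gives the time, the measured TCP pose, the force, the opening and the grip force at its end, in the units of the state.
- env.read_state(): the state, without advancing time (a new reading comes with each control period).
- env.capture(name): name is "side" or "top"; returns a dict with "pixels" (384x512x3 uint8, red, green, blue), "z_map" (384x512 float32, mm along the optical axis (not along the pixel's ray), 0 where there is no reading), "K" (3x3 intrinsics, pixels), "world_to_cam" (4x4, takes a point from world to camera coordinates). Camera axes: x right, y down, z forward; pixel columns grow to the right and rows downward; lengths in mm; the calibration is good to about 2 mm. A picture is of the moment at which its call begins.
- env.sign_off(): hands the job in; it is judged then, once.
The state is a dict: "time_s": time; "joints": joint angles; "dq": joint speeds; "joint_efforts": joint torques, N m; "tool_pos": TCP position; "orientation": TCP orientation; "ft_force": force on the tool from outside, world axes, zero at the start; "moment": the same for the moment, N m; "finger_gap": finger opening in mm; "gripper_force": force on a finger pad.
Only numpy, scipy, OpenCV 4.12 (cv2) and the standard library are available. Lean on these libraries where they do the work, as an engineer would, in place of code of your own. Each camera call takes 0.05 s, during which the arm holds its last target. There are 200 camera calls.

### The job

Lay out the pressing job on the assembly board: the thick pale wood block flat and centred between the board's two end stops, the thin plywood caul squared up and centred on top of the block, and the dark iron weight upright on the middle of the caul. Stand the glue bottle upright in the middle of whichever half (left or right) of the steel drip tray is nearer the assembly board, and the wax tin upright in the middle of the tray's other half. Leave the short offcut and the big varnish can where they are, and do not tip the bottle or the wax tin over.

Things in the scene. Friction and masses are not known exactly. Their poses are not given: they have to be found in the camera images.
- board: fixed assembly board: plywood, 110 (x) x 170 (y) x 12 mm, with two dark wooden end stops on it, each 56 (x) x 12 (y) mm and 20 mm high above the board's top, centred at y = +67 and -67 mm: the clear space between them is 122 mm. Origin: centre of its underside, on the bench. It lies roughly crosswise in front of the robot (yaw within 0.25 rad), and stands to the left or to the right of the tray.
- tray: fixed steel drip tray, open, 115 (x) x 190 (y) x 15 mm high, walls and floor 3 mm thick. Origin: centre of its underside, on the bench (its inner floor is 3 mm higher). Its two halves lie towards +y and -y of its own frame; their middles are at y = +47 and -47 mm. Yaw within 0.25 rad; the board is beside it, on one y side.
- block: loose pale wood block, 56 (x) x 110 (y) x 30 mm high, about 0.13 kg, lying flat, long side crosswise within 0.5 rad. Origin: centre of its underside. It goes with its 110 mm length running from stop to stop (about 6 mm play at each end).
- caul: loose thin plywood caul (pressure strip), 50 (x) x 100 (y) x 12 mm thick, about 0.05 kg, lying flat, long side crosswise within 0.5 rad. Origin: centre of its underside. It goes on the block, length along the block's length.
- weight: loose dark iron weight, upright and round about z: body 44 mm diameter and 32 mm high, narrowing to a neck 16 mm in diameter (36 to 44 mm up), then a grip head 26 mm in diameter from 47 to 66 mm up (its top). About 0.5 kg. Origin: centre of its underside.
- bottle: loose white glue bottle with an orange nozzle, upright and round: body 50 mm diameter up to 85 mm, shoulder to 94 mm, nozzle tip at 118 mm (a gripper coming from above needs room for it: grip the body 70 to 80 mm up). About 0.2 kg. Origin: centre of its underside.
- tin: loose closed wax tin, steel with a brass-coloured lid, upright and round: 60 mm diameter (lid 61 mm), 58 mm high, about 0.16 kg. Origin: centre of its underside.
- offcut: bystander, leave alone: short pale wood offcut, 45 x 70 x 22 mm, smaller than the block, lying at the far left or far right, opposite the varnish can. Origin: centre of its underside.
- varnish: bystander, leave alone: big metal varnish can with a paper band, 80 mm diameter, 98 mm high, standing at the far left or far right, opposite the offcut. Origin: centre of its underside.
Things that resemble listed ones, but are neither listed nor needed, are in the scene too. Of the things shaped like the tin, the steel one is meant.

How it is judged:
By the outcome, as a careful person would: the job done as asked, in the order asked, and still so for the second after the job is handed in, with the robot touching nothing.
It also fails if it takes over 118 s, if anything falls off the work surface, if the arm or the gripper's body presses on something with over 40 N, if the wrist force passes 120 N, or if a joint passes its speed limit or range.

## Working session

There is one attempt and no reset: what is moved stays moved. The work goes in short steps, Python scripts to look and compute and a tool call to move; the robot and the scene stay as the last step left them, time stands still between calls to the robot, and variables do not carry over. Pictures are saved under pics/ and viewed, at most 14 in all, crops included, and the job is handed in when it is done.

Besides the shell and the picture viewer there is one more tool, called in YAML: its name, and indented under it one key for each argument. drive_tool: Moves the arm, as the interface text tells. Its arguments: {"type":"object","properties":{"series":{"type":"array","items":{"type":"object","properties":{"x":{"type":"number"},"y":{"type":"number"},"z":{"type":"number"},"rx":{"type":"number"},"ry":{"type":"number"},"rz":{"type":"number"}}}},"claw":{"type":"number"},"grip_force":{"type":"number"}},"required":["series"]}

```bash
ls; mkdir -p pics
python3 - <<'E'
from workcell import env
import cv2,numpy as np
for n in("top","side"):
    c=env.capture(n); np.savez(f"{n}0.npz",**c); cv2.imwrite(f"pics/{n}0.png",cv2.resize(c["pixels"][:,:,::-1],(800,600)))
    print(n,c["K"],c["world_to_cam"].round(3),(c["z_map"]>0).mean())
s=env.read_state(); print(s["time_s"],s["tool_pos"],np.array(s["orientation"]).round(3),s["finger_gap"])
E
```

```text
pics
top [[416.47952243   0.         252.99788367]
 [  0.         416.47952243 190.44008533]
 [  0.           0.           1.        ]] [[ 1.200000e-02 -1.000000e+00 -1.000000e-03  3.943000e+00]
 [-9.930000e-01 -1.200000e-02 -1.190000e-01  4.570950e+02]
 [ 1.190000e-01  2.000000e-03 -9.930000e-01  1.297969e+03]
 [ 0.000000e+00  0.000000e+00  0.000000e+00  1.000000e+00]] 0.9959716796875
side [[394.38728644   0.         253.66575689]
 [  0.         394.38728644 193.61093539]
 [  0.           0.           1.        ]] [[ 7.92000e-01 -6.10000e-01  2.30000e-02 -3.66369e+02]
 [-3.25000e-01 -4.53000e-01 -8.30000e-01  1.88754e+02]
 [ 5.17000e-01  6.50000e-01 -5.57000e-01  9.39066e+02]
 [ 0.00000e+00  0.00000e+00  0.00000e+00  1.00000e+00]] 0.9961191813151041
0.1 [246.76990477 490.98989836 204.4311649 ] [[-0.893  0.449 -0.001]
 [ 0.449  0.893 -0.002]
 [ 0.    -0.002 -1.   ]] 94.26461934674059
```

View pics/top0.png

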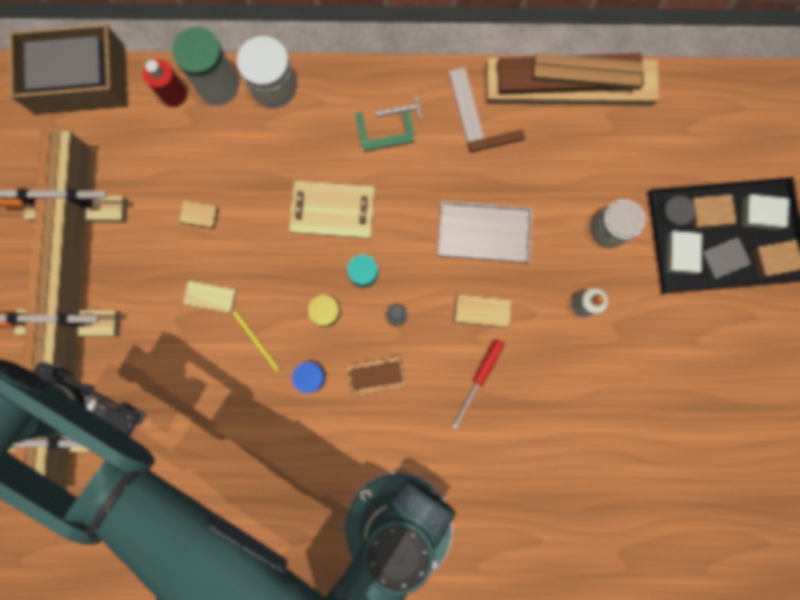

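View pics/side0.png

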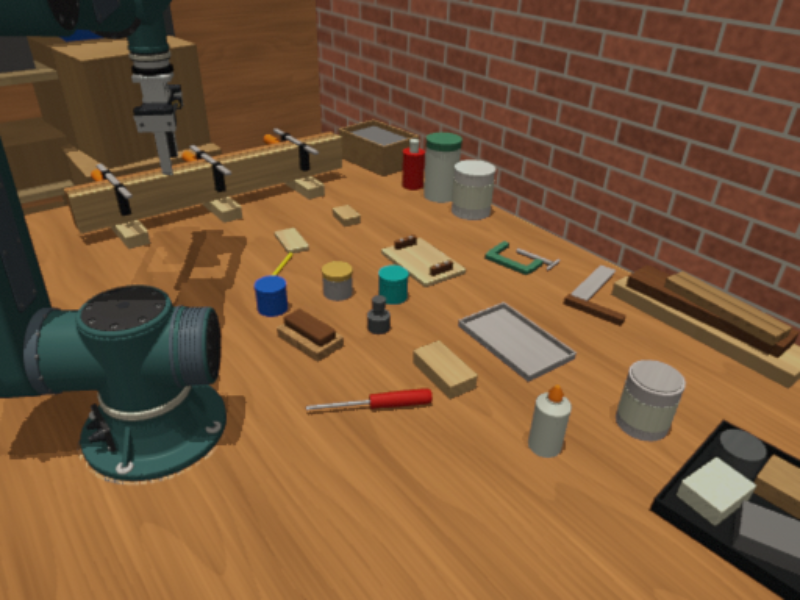

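The top view shows the board at (332,210), the tray at (485,232) to its right, the block at (483,311) and the caul at (209,296). The steel tin with the brass lid is at (323,310), the weight at (397,314), the bottle at (593,301), the offcut at (198,214) and the varnish can at (620,220). The board is on the tray's +y side, so the bottle goes in the +y half. The side view agrees.

```bash
cat > h.py <<'E'
import numpy as np,cv2
def world(c):
    v,u=np.mgrid[:384,:512]; z=c["z_map"].astype(float); K=c["K"]
    P=np.stack([(u-K[0,2])/K[0,0]*z,(v-K[1,2])/K[1,1]*z,z],-1); M=np.linalg.inv(c["world_to_cam"])
    return P@M[:3,:3].T+M[:3,3]
def cast(c,uv,h):
    uv=np.asarray(uv,float).reshape(-1,2); M=np.linalg.inv(c["world_to_cam"])
    d=np.c_[uv,np.ones(len(uv))]@np.linalg.inv(c["K"]).T@M[:3,:3].T
    return (M[:3,3]+d*((h-M[2,3])/d[:,2])[:,None])[:,:2]
def blob(c,roi,lo,hi,h,extra=None):
    """roi in 800x600 px (u0,v0,u1,v1); height band lo..hi; largest blob's pixels cast on plane h"""
    W=world(c)[:,:,2]; m=((W>lo)&(W<hi)); u0,v0,u1,v1=[int(a*.64) for a in roi]
    k=np.zeros_like(m); k[v0:v1,u0:u1]=1; m=m&k
    if extra is not None: m&=extra
    n,l,st,_=cv2.connectedComponentsWithStats(m.astype(np.uint8),connectivity=4)
    i=1+st[1:,4].argmax(); v,u=np.where(l==i)
    p=cast(c,np.c_[u,v],h); (cx,cy),(a,b),t=cv2.minAreaRect(p.astype(np.float32))
    # yaw of long side relative to y axis
    t=np.radians(t)+(0 if a>b else np.pi/2); yaw=(t-np.pi/2+np.pi/2)%np.pi-np.pi/2
    return dict(rect=(round(cx,1),round(cy,1)),mean=p.mean(0).round(1),size=(round(max(a,b),1),round(min(a,b),1)),yaw=round(yaw,3),n=len(u))
E
python3 - <<'E'
from h import *
c=dict(np.load("top0.npz")); W=world(c)
print("bench z std",W[270:290,330:350,2].mean(),W[270:290,330:350,2].std())
for n,r,lo,hi,h in [("block",(445,285,525,335),22,40,30),("caul",(175,270,243,322),6,20,12),
 ("weight",(380,295,420,335),55,80,66),("bodyweight",(380,295,420,335),15,80,40),("bottle",(570,280,615,325),75,105,88),("tin",(300,285,345,330),48,70,58),
 ("board",(280,170,385,245),6,50,12),("stopL",(285,180,312,230),22,45,32),("stopR",(350,180,380,235),22,45,32),
 ("tray",(430,190,540,270),1.5,25,8),("offcut",(170,190,225,235),12,35,22),("varnish",(580,190,650,250),80,115,98),("teal",(340,250,385,290),30,120,58),("blue",(285,355,330,400),30,120,58)]:
    print(n,blob(c,r,lo,hi,h))
E
```

```text
bench z std 2.6579111662029735 67.16924571677227
block {'rect': (432.6, -166.0), 'mean': array([ 432.4, -166.4]), 'size': (110.1, 56.2), 'yaw': np.float64(-0.088), 'n': 608}
caul {'rect': (457.2, 395.6), 'mean': array([456.9, 396.2]), 'size': (101.3, 49.9), 'yaw': np.float64(-0.185), 'n': 461}
weight {'rect': (424.3, 10.6), 'mean': array([424. ,   9.9]), 'size': (21.7, 21.6), 'yaw': np.float64(-1.559), 'n': 54}
bodyweight {'rect': (423.7, 10.7), 'mean': array([422.7,   9.5]), 'size': (41.0, 40.9), 'yaw': np.float64(-1.559), 'n': 149}
bottle {'rect': (448.2, -375.7), 'mean': array([ 448.1, -373.2]), 'size': (48.9, 45.8), 'yaw': np.float64(0.012), 'n': 185}
tin {'rect': (426.5, 154.9), 'mean': array([427.4, 155.3]), 'size': (59.3, 55.9), 'yaw': np.float64(-1.548), 'n': 298}
board {'rect': (644.8, 147.5), 'mean': array([644.7, 147.3]), 'size': (169.7, 110.9), 'yaw': np.float64(-0.065), 'n': 1629}
stopL {'rect': (648.9, 213.8), 'mean': array([648. , 213.7]), 'size': (56.6, 13.7), 'yaw': np.float64(1.535), 'n': 73}
stopR {'rect': (640.5, 80.6), 'mean': array([640.5,  80.4]), 'size': (56.7, 12.1), 'yaw': np.float64(1.507), 'n': 67}
tray {'rect': (599.1, -175.0), 'mean': array([ 601.2, -176. ]), 'size': (205.5, 141.9), 'yaw': np.float64(0.038), 'n': 1200}
offcut {'rect': (627.7, 423.5), 'mean': array([627.9, 424. ]), 'size': (72.6, 46.4), 'yaw': np.float64(-0.142), 'n': 307}
varnish {'rect': (607.8, -433.1), 'mean': array([ 608.1, -432.4]), 'size': (80.3, 77.3), 'yaw': np.float64(0.768), 'n': 550}
teal {'rect': (509.0, 78.9), 'mean': array([509.3,  78.6]), 'size': (60.2, 56.3), 'yaw': np.float64(-1.555), 'n': 307}
blue {'rect': (294.5, 181.4), 'mean': array([294.2, 181.6]), 'size': (60.0, 58.8), 'yaw': np.float64(0.807), 'n': 320}
```

```bash
cat >> h.py <<'E'
def plan(x,y,z,yaw_deg=None,s=None):
    """print tool shift/turn to world TCP target; yaw = angle of tool y from world x (mod 180)"""
    from workcell import env
    s=s or env.read_state(); R=np.array(s["orientation"]); p=np.array(s["tool_pos"])
    d=R.T@(np.array([x,y,z])-p); a=np.degrees(np.arctan2(R[1,1],R[0,1]))
    out=dict(zip("xyz",d.round(1)))
    if yaw_deg is not None: out["rz"]=round((a-yaw_deg+90)%180-90,1)
    print("t",round(s["time_s"],2),"p",p.round(1),"yaw",a.round(1),"gap",round(s["finger_gap"],1),"F",np.round(s["ft_force"],1),"->",out)
E
python3 - <<'E'
from h import *
c=dict(np.load("top0.npz")); hsv=cv2.cvtColor(c["pixels"],cv2.COLOR_RGB2HSV)
grey=hsv[:,:,1]<75
for h in(15,): print("tray",blob(c,(430,190,540,270),-50,60,h,grey))
cv2.imwrite("/tmp/g.png",grey*255)
o=(hsv[:,:,0]<14)&(hsv[:,:,1]>150)&(world(c)[:,:,2]>95)
print("noz",blob(c,(570,280,615,325),95,130,112,o))
d=dict(np.load("side0.npz"))
W=world(d)
for n,sel in [("block",(26,34)),]: pass
# side view check, regions of top faces by world box
def box(cx,cy,r,lo,hi):
    m=(abs(W[:,:,0]-cx)<r)&(abs(W[:,:,1]-cy)<r)&(W[:,:,2]>lo)&(W[:,:,2]<hi); p=W[m][:,:2].astype(np.float32)
    (a,b),s,t=cv2.minAreaRect(p); return np.round([a,b,*s,t,len(p)],1),np.percentile(W[m][:,2],[10,50,90])
for n,a in dict(block=(432,-166,75,26,36),caul=(457,396,70,9,16),tin=(427,155,45,55,64),boardstops=(645,147,100,29,36),weight=(424,10,30,63,70),bottle=(448,-376,40,83,97),tray=(600,-176,120,12,19)).items(): print(n,*box(*a))
plan(432.5,-166,120,-5.0)
E
```

```text
tray {'rect': (600.0, -173.0), 'mean': array([ 599.5, -173. ]), 'size': (189.4, 116.4), 'yaw': np.float64(-0.062), 'n': 2029}
noz {'rect': (447.6, -373.8), 'mean': array([ 447.8, -373.7]), 'size': (10.4, 8.6), 'yaw': np.float64(-0.795), 'n': 13}
block [ 411.8 -165.8  114.1  100.6   83.9  605. ] [28.13422599 30.12121014 31.78998675]
caul [452.5 381.  131.8  61.4  72.5 195. ] [10.3956089  12.23505713 13.83607258]
tin [428.3 155.5  61.3  56.3  56.3 163. ] [56.59203752 58.16302534 59.69444444]
boardstops [645.7 145.5 147.5  58.1  85.4  80. ] [30.05772018 32.05138128 34.17705854]
weight [425.    8.3  25.5  22.9  54.3  45. ] [63.78400222 66.13493103 67.37978643]
bottle [ 445.3 -381.    42.6   48.3   29.   227. ] [84.96591072 88.96578093 94.10247455]
tray [ 601.  -174.5  192.2  120.    87.   271. ] [12.5614259  14.50934821 16.26776953]
t 0.1 p [246.8 491.  204.4] yaw 63.3 gap 94.3 F [ 0.  -0.3  0.1] -> {'x': np.float64(-461.1), 'y': np.float64(-503.4), 'z': np.float64(85.3), 'rz': np.float64(68.3)}[ WARN:0@0.032] global loadsave.cpp:1063 imwrite_ Unsupported depth image for selected encoder is fallbacked to CV_8U.
```

drive_tool:
  series:
    - {"x": -461,"y": -503.5,"z": 85,"rz": 68.3}
    - {"x": -461,"y": -503.5,"z": 85,"rz": 68.3}
    - {"x": -461,"y": -503.5,"z": 85,"rz": 68.3}
    - {"x": -461,"y": -503.5,"z": 85,"rz": 68.3}
    - {"x": -461,"y": -503.5,"z": 85,"rz": 68.3}
    - {"x": -461,"y": -503.5,"z": 85,"rz": 68.3}
    - {"x": -461,"y": -503.5,"z": 85,"rz": 68.3}
    - {"x": -461,"y": -503.5,"z": 85,"rz": 68.3}
    - {"x": -461,"y": -503.5,"z": 85,"rz": 68.3}
    - {"x": -461,"y": -503.5,"z": 85,"rz": 68.3}
    - {"x": -461,"y": -503.5,"z": 85,"rz": 68.3}
    - {"x": -461,"y": -503.5,"z": 85,"rz": 68.3}
  claw: 0
  grip_force: 25

```text
validation failed for argument at $.se...
```

```bash
python3 -c "
from h import *
plan(432.5,-166,4,-5.0)"
```

```text
t 0.1 p [246.8 491.  204.4] yaw 63.3 gap 94.3 F [ 0.  -0.3  0.1] -> {'x': np.float64(-461.1), 'y': np.float64(-503.2), 'z': np.float64(201.3), 'rz': np.float64(68.3)}
```

drive_tool:
  series:
    - {"x": -46,"y": -50,"z": 8,"rx": 0,"ry": 0,"rz": 7}
    - {"x": -92,"y": -100,"z": 16,"rx": 0,"ry": 0,"rz": 14}
  claw: 0
  grip_force: 25

```text
time_s: 0.35
tool_pos: [281.1, 370.8, 189.8]
orientation: [[-0.757, 0.654, -0.001], [0.654, 0.757, -0.001], [-0.0, -0.001, -1.0]]
ft_force: [1.4, -1.0, 0.4]
finger_gap: 94.1
gripper_force: 0.0
```

```bash
python3 -c "
from h import *
plan(432.5,-166,120,-5.0)"
```

```text
t 0.35 p [281.1 370.8 189.8] yaw 49.2 gap 94.1 F [ 1.4 -1.   0.4] -> {'x': np.float64(-465.4), 'y': np.float64(-307.2), 'z': np.float64(70.4), 'rz': np.float64(54.2)}
```

drive_tool:
  series:
    - {"x": -465,"y": -307,"z": 70,"rx": 0,"ry": 0,"rz": 54.2}
    - {"x": -465,"y": -307,"z": 70,"rx": 0,"ry": 0,"rz": 54.2}
    - {"x": -465,"y": -307,"z": 70,"rx": 0,"ry": 0,"rz": 54.2}
    - {"x": -465,"y": -307,"z": 70,"rx": 0,"ry": 0,"rz": 54.2}
    - {"x": -465,"y": -307,"z": 70,"rx": 0,"ry": 0,"rz": 54.2}
    - {"x": -465,"y": -307,"z": 70,"rx": 0,"ry": 0,"rz": 54.2}
    - {"x": -465,"y": -307,"z": 70,"rx": 0,"ry": 0,"rz": 54.2}
    - {"x": -465,"y": -307,"z": 70,"rx": 0,"ry": 0,"rz": 54.2}
    - {"x": -465,"y": -307,"z": 70,"rx": 0,"ry": 0,"rz": 54.2}
    - {"x": -465,"y": -307,"z": 70,"rx": 0,"ry": 0,"rz": 54.2}
    - {"x": -465,"y": -307,"z": 70,"rx": 0,"ry": 0,"rz": 54.2}
    - {"x": -465,"y": -307,"z": 70,"rx": 0,"ry": 0,"rz": 54.2}

```text
time_s: 1.85
tool_pos: [433.4, -162.5, 121.1]
orientation: [[0.083, 0.997, 0.0], [0.997, -0.083, 0.0], [0.0, 0.0, -1.0]]
ft_force: [0.1, -0.3, -0.8]
finger_gap: 93.7
gripper_force: 0.0
```

```bash
python3 -c "
from h import *
plan(432.5,-166,4,-5.0)"
```

```text
t 1.85 p [ 433.4 -162.5  121.1] yaw -4.8 gap 93.7 F [ 0.1 -0.3 -0.8] -> {'x': np.float64(-3.6), 'y': np.float64(-0.7), 'z': np.float64(117.1), 'rz': np.float64(0.2)}
```

drive_tool:
  series:
    - {"x": -3.6,"y": -0.7,"z": 50,"rx": 0,"ry": 0,"rz": 0}
    - {"x": -3.6,"y": -0.7,"z": 85,"rx": 0,"ry": 0,"rz": 0}
    - {"x": -3.6,"y": -0.7,"z": 105,"rx": 0,"ry": 0,"rz": 0}
    - {"x": -3.6,"y": -0.7,"z": 115,"rx": 0,"ry": 0,"rz": 0}
    - {"x": -3.6,"y": -0.7,"z": 115,"rx": 0,"ry": 0,"rz": 0}

```text
time_s: 2.48
tool_pos: [432.5, -166.6, 5.9]
orientation: [[0.084, 0.996, -0.0], [0.996, -0.084, 0.0], [0.0, -0.0, -1.0]]
ft_force: [-0.6, -0.3, 0.2]
finger_gap: 93.9
gripper_force: 0.0
```

drive_tool:
  series:
    - {"x": 0,"y": 0,"z": 0,"rx": 0,"ry": 0,"rz": 0}
    - {"x": 0,"y": 0,"z": 0,"rx": 0,"ry": 0,"rz": 0}
    - {"x": 0,"y": 0,"z": 0,"rx": 0,"ry": 0,"rz": 0}
    - {"x": 0,"y": 0,"z": 0,"rx": 0,"ry": 0,"rz": 0}
    - {"x": 0,"y": 0,"z": 0,"rx": 0,"ry": 0,"rz": 0}
    - {"x": 0,"y": 0,"z": 0,"rx": 0,"ry": 0,"rz": 0}
  claw: 255
  grip_force: 20

```text
time_s: 3.22
tool_pos: [432.8, -167.6, 6.1]
orientation: [[0.085, 0.996, 0.001], [0.996, -0.085, -0.0], [-0.0, 0.001, -1.0]]
ft_force: [1.0, -0.5, 0.8]
finger_gap: 55.4
gripper_force: 20.0
```

drive_tool:
  series:
    - {"x": 0,"y": 0,"z": -30,"rx": 0,"ry": 0,"rz": 0}
    - {"x": 0,"y": 0,"z": -80,"rx": 0,"ry": 0,"rz": 0}
    - {"x": 0,"y": 0,"z": -110,"rx": 0,"ry": 0,"rz": 0}
    - {"x": 0,"y": 0,"z": -110,"rx": 0,"ry": 0,"rz": 0}

```text
time_s: 3.72
tool_pos: [434.0, -168.3, 118.1]
orientation: [[0.085, 0.996, 0.005], [0.996, -0.085, -0.003], [-0.002, 0.005, -1.0]]
ft_force: [0.4, 0.3, -1.4]
finger_gap: 55.7
gripper_force: 20.0
```

```bash
python3 -c "
from h import *
plan(644.8,147.2,110,-3.65)"
```

```text
t 3.73 p [ 434.  -168.3  118.1] yaw -4.9 gap 55.7 F [ 0.4  0.3 -1.4] -> {'x': np.float64(332.3), 'y': np.float64(183.1), 'z': np.float64(8.3), 'rz': np.float64(-1.2)}
```

drive_tool:
  series:
    - {"x": 40,"y": 20,"z": 0,"rx": 0,"ry": 0,"rz": 0}
    - {"x": 332,"y": 183,"z": 8,"rx": 0,"ry": 0,"rz": -1.2}
    - {"x": 332,"y": 183,"z": 8,"rx": 0,"ry": 0,"rz": -1.2}
    - {"x": 332,"y": 183,"z": 8,"rx": 0,"ry": 0,"rz": -1.2}
    - {"x": 332,"y": 183,"z": 8,"rx": 0,"ry": 0,"rz": -1.2}
    - {"x": 332,"y": 183,"z": 8,"rx": 0,"ry": 0,"rz": -1.2}
    - {"x": 332,"y": 183,"z": 8,"rx": 0,"ry": 0,"rz": -1.2}
    - {"x": 332,"y": 183,"z": 8,"rx": 0,"ry": 0,"rz": -1.2}
    - {"x": 332,"y": 183,"z": 8,"rx": 0,"ry": 0,"rz": -1.2}
    - {"x": 332,"y": 183,"z": 8,"rx": 0,"ry": 0,"rz": -1.2}
    - {"x": 332,"y": 183,"z": 8,"rx": 0,"ry": 0,"rz": -1.2}
    - {"x": 332,"y": 183,"z": 8,"rx": 0,"ry": 0,"rz": -1.2}

```text
time_s: 5.22
tool_pos: [643.1, 147.2, 108.3]
orientation: [[0.065, 0.998, 0.001], [0.998, -0.065, 0.0], [0.0, 0.001, -1.0]]
ft_force: [0.1, 0.2, -1.8]
finger_gap: 56.0
gripper_force: 20.0
```

```bash
python3 -c "
from h import *
plan(644.8,146.8,30,-3.65)"
```

```text
t 5.22 p [643.1 147.2 108.3] yaw -3.7 gap 56.0 F [ 0.1  0.2 -1.8] -> {'x': np.float64(-0.3), 'y': np.float64(1.6), 'z': np.float64(78.3), 'rz': np.float64(-0.1)}
```

drive_tool:
  series:
    - {"x": 0,"y": 1.5,"z": 30,"rx": 0,"ry": 0,"rz": 0}
    - {"x": 0,"y": 1.5,"z": 58,"rx": 0,"ry": 0,"rz": 0}
    - {"x": 0,"y": 1.5,"z": 58,"rx": 0,"ry": 0,"rz": 0}
    - {"x": 0,"y": 1.5,"z": 58,"rx": 0,"ry": 0,"rz": 0}

```text
time_s: 5.72
tool_pos: [645.4, 147.7, 51.2]
orientation: [[0.064, 0.998, 0.002], [0.998, -0.064, 0.0], [0.0, 0.002, -1.0]]
ft_force: [-0.6, 0.2, -0.7]
finger_gap: 55.7
gripper_force: 20.0
```

Run:
```python
from h import *
from workcell import env
plan(644.8,146.8,18,-3.65)
c=env.capture("top"); print(blob(c,(280,150,400,260),60,90,74) if 0 else "")
d=env.capture("side")
a=c["pixels"][80:190,150:280]; b=d["pixels"][110:220,220:350]
cv2.imwrite("pics/b1.png",cv2.resize(np.hstack([a,b])[:,:,::-1],None,fx=3,fy=3,interpolation=cv2.INTER_CUBIC))
```

```text
t 5.72 p [645.4 147.7  51.2] yaw -3.7 gap 55.7 F [-0.6  0.2 -0.7] -> {'x': np.float64(-1.0), 'y': np.float64(-0.6), 'z': np.float64(33.2), 'rz': np.float64(-0.0)}
```

View pics/b1.png

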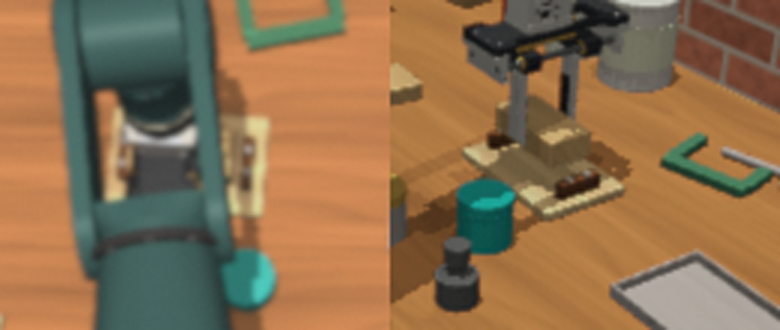

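The top view is blocked by the arm. The side view shows the block held level between the stops, around (545,130) in the crop. I'll lower it.

drive_tool:
  series:
    - {"x": -0.7,"y": -0.6,"z": 18,"rx": 0,"ry": 0,"rz": 0}
    - {"x": -0.7,"y": -0.6,"z": 27,"rx": 0,"ry": 0,"rz": 0}
    - {"x": -0.7,"y": -0.6,"z": 31,"rx": 0,"ry": 0,"rz": 0}
    - {"x": -0.7,"y": -0.6,"z": 33,"rx": 0,"ry": 0,"rz": 0}
    - {"x": -0.7,"y": -0.6,"z": 33.5,"rx": 0,"ry": 0,"rz": 0}
    - {"x": -0.7,"y": -0.6,"z": 33.5,"rx": 0,"ry": 0,"rz": 0}

```text
time_s: 6.58
tool_pos: [643.5, 147.0, 18.1]
orientation: [[0.064, 0.998, -0.001], [0.998, -0.064, -0.0], [-0.0, -0.001, -1.0]]
ft_force: [-4.7, -1.0, 7.1]
finger_gap: 55.7
gripper_force: 20.0
```

drive_tool:
  series:
    - {"x": 0,"y": 0,"z": 0,"rx": 0,"ry": 0,"rz": 0}
    - {"x": 0,"y": 0,"z": 0,"rx": 0,"ry": 0,"rz": 0}
    - {"x": 0,"y": 0,"z": 0,"rx": 0,"ry": 0,"rz": 0}
    - {"x": 0,"y": 0,"z": -20,"rx": 0,"ry": 0,"rz": 0}
    - {"x": 0,"y": 0,"z": -70,"rx": 0,"ry": 0,"rz": 0}
    - {"x": 0,"y": 0,"z": -110,"rx": 0,"ry": 0,"rz": 0}
    - {"x": 0,"y": 0,"z": -110,"rx": 0,"ry": 0,"rz": 0}
  claw: 30

```text
time_s: 7.45
tool_pos: [647.3, 147.5, 133.6]
orientation: [[0.064, 0.998, 0.012], [0.998, -0.064, 0.002], [0.003, 0.012, -1.0]]
ft_force: [-0.3, -0.8, -1.3]
finger_gap: 82.8
gripper_force: 0.0
```

```bash
python3 -c "
from h import *
plan(457,396,90,-10.6)"
```

```text
t 7.45 p [647.3 147.5 133.6] yaw -3.7 gap 82.8 F [-0.3 -0.8 -1.3] -> {'x': np.float64(235.6), 'y': np.float64(-206.3), 'z': np.float64(41.8), 'rz': np.float64(6.9)}
```

drive_tool:
  series:
    - {"x": 236,"y": -206,"z": 38,"rx": 0,"ry": 0,"rz": 6.9}
    - {"x": 236,"y": -206,"z": 38,"rx": 0,"ry": 0,"rz": 6.9}
    - {"x": 236,"y": -206,"z": 38,"rx": 0,"ry": 0,"rz": 6.9}
    - {"x": 236,"y": -206,"z": 38,"rx": 0,"ry": 0,"rz": 6.9}
    - {"x": 236,"y": -206,"z": 38,"rx": 0,"ry": 0,"rz": 6.9}
    - {"x": 236,"y": -206,"z": 38,"rx": 0,"ry": 0,"rz": 6.9}
    - {"x": 236,"y": -206,"z": 38,"rx": 0,"ry": 0,"rz": 6.9}
    - {"x": 236,"y": -206,"z": 38,"rx": 0,"ry": 0,"rz": 6.9}
    - {"x": 236,"y": -206,"z": 38,"rx": 0,"ry": 0,"rz": 6.9}

```text
time_s: 8.57
tool_pos: [454.8, 394.7, 88.5]
orientation: [[0.186, 0.983, 0.0], [0.983, -0.186, 0.0], [0.0, 0.0, -1.0]]
ft_force: [-0.4, -0.6, -0.6]
finger_gap: 82.6
gripper_force: 0.0
```

Run:
```python
from h import *
from workcell import env
c=env.capture("top")
print(blob(c,(270,170,400,250),36,55,42)); 
hsv=cv2.cvtColor(c["pixels"],cv2.COLOR_RGB2HSV)
plan(457,396,5,-10.6)
cv2.imwrite("pics/b2.png",cv2.resize(c["pixels"][80:230,80:280,::-1],None,fx=3,fy=3,interpolation=cv2.INTER_CUBIC))
```

```text
{'rect': (641.3, 147.7), 'mean': array([641.4, 147.8]), 'size': (109.5, 56.5), 'yaw': np.float64(-0.068), 'n': 574}
t 8.62 p [454.7 394.8  88.6] yaw -10.7 gap 82.8 F [-0.5 -0.6 -0.8] -> {'x': np.float64(1.6), 'y': np.float64(2.0), 'z': np.float64(83.6), 'rz': np.float64(-0.1)}
```

View pics/b2.png

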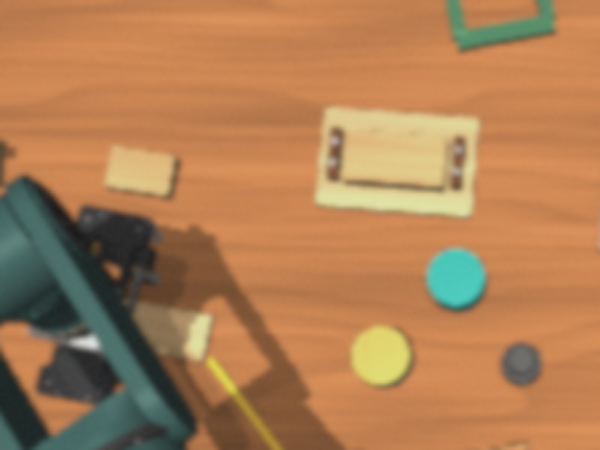

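The block sits between the stops at (395,155) in the crop. It measures about 3 mm short of the board's centre in x, so I'll re-centre it before stacking.

```bash
python3 -c "
from h import *
plan(647,147.0,90,-3.65)"
```

```text
t 8.62 p [454.7 394.8  88.6] yaw -10.7 gap 82.8 F [-0.5 -0.6 -0.8] -> {'x': np.float64(-207.7), 'y': np.float64(235.0), 'z': np.float64(-1.4), 'rz': np.float64(-7.1)}
```

drive_tool:
  series:
    - {"x": -207.7,"y": 235,"z": -1,"rx": 0,"ry": 0,"rz": -7.1}
    - {"x": -207.7,"y": 235,"z": -1,"rx": 0,"ry": 0,"rz": -7.1}
    - {"x": -207.7,"y": 235,"z": -1,"rx": 0,"ry": 0,"rz": -7.1}
    - {"x": -207.7,"y": 235,"z": -1,"rx": 0,"ry": 0,"rz": -7.1}
    - {"x": -207.7,"y": 235,"z": -1,"rx": 0,"ry": 0,"rz": -7.1}
    - {"x": -207.7,"y": 235,"z": -1,"rx": 0,"ry": 0,"rz": -7.1}
    - {"x": -207.7,"y": 235,"z": -1,"rx": 0,"ry": 0,"rz": -7.1}
    - {"x": -207.7,"y": 235,"z": -1,"rx": 0,"ry": 0,"rz": -7.1}
    - {"x": -207.7,"y": 235,"z": -1,"rx": 0,"ry": 0,"rz": -7.1}
    - {"x": -207.7,"y": 235,"z": -1,"rx": 0,"ry": 0,"rz": -7.1}

```text
time_s: 9.88
tool_pos: [646.0, 149.5, 89.6]
orientation: [[0.059, 0.998, 0.0], [0.998, -0.059, 0.0], [0.0, 0.0, -1.0]]
ft_force: [-0.3, -0.3, 0.3]
finger_gap: 83.0
gripper_force: 0.0
```

```bash
python3 -c "
from h import *
plan(646.5,147.0,20,-3.65)"
```

```text
t 9.88 p [646.  149.5  89.6] yaw -3.4 gap 83.0 F [-0.3 -0.3  0.3] -> {'x': np.float64(-2.5), 'y': np.float64(0.6), 'z': np.float64(69.6), 'rz': np.float64(0.3)}
```

drive_tool:
  series:
    - {"x": -2.5,"y": 0.6,"z": 35,"rx": 0,"ry": 0,"rz": 0.3}
    - {"x": -2.5,"y": 0.6,"z": 60,"rx": 0,"ry": 0,"rz": 0.3}
    - {"x": -2.5,"y": 0.6,"z": 69,"rx": 0,"ry": 0,"rz": 0.3}
    - {"x": -2.5,"y": 0.6,"z": 69,"rx": 0,"ry": 0,"rz": 0.3}

```text
time_s: 10.38
tool_pos: [646.6, 146.2, 20.1]
orientation: [[0.066, 0.998, -0.001], [0.998, -0.066, -0.0], [-0.0, -0.001, -1.0]]
ft_force: [0.4, 0.1, 0.7]
finger_gap: 83.3
gripper_force: 0.0
```

drive_tool:
  series:
    - {"x": 0,"y": 0,"z": 0,"rx": 0,"ry": 0,"rz": 0}
    - {"x": 0,"y": 0,"z": 0,"rx": 0,"ry": 0,"rz": 0}
    - {"x": 0,"y": 0,"z": 0,"rx": 0,"ry": 0,"rz": 0}
    - {"x": 0,"y": 0,"z": 0,"rx": 0,"ry": 0,"rz": 0}
    - {"x": 0,"y": 0,"z": 0,"rx": 0,"ry": 0,"rz": 0}
  claw: 255
  grip_force: 8

```text
time_s: 11.0
tool_pos: [647.1, 146.0, 21.3]
orientation: [[0.066, 0.998, 0.001], [0.998, -0.066, 0.0], [0.0, 0.001, -1.0]]
ft_force: [-2.2, 1.0, 4.8]
finger_gap: 56.3
gripper_force: 8.0
```

drive_tool:
  series:
    - {"x": 0,"y": 0,"z": 0,"rx": 0,"ry": 0,"rz": 0}
    - {"x": 0,"y": 0,"z": 0,"rx": 0,"ry": 0,"rz": 0}
    - {"x": 0,"y": 0,"z": 0,"rx": 0,"ry": 0,"rz": 0}
    - {"x": 0,"y": 0,"z": -40,"rx": 0,"ry": 0,"rz": 0}
    - {"x": 0,"y": 0,"z": -80,"rx": 0,"ry": 0,"rz": 0}
    - {"x": 236,"y": -206,"z": -70,"rx": 0,"ry": 0,"rz": 6.9}
    - {"x": 236,"y": -206,"z": -70,"rx": 0,"ry": 0,"rz": 6.9}
    - {"x": 236,"y": -206,"z": -70,"rx": 0,"ry": 0,"rz": 6.9}
    - {"x": 236,"y": -206,"z": -70,"rx": 0,"ry": 0,"rz": 6.9}
    - {"x": 236,"y": -206,"z": -70,"rx": 0,"ry": 0,"rz": 6.9}
    - {"x": 236,"y": -206,"z": -70,"rx": 0,"ry": 0,"rz": 6.9}
    - {"x": 236,"y": -206,"z": -70,"rx": 0,"ry": 0,"rz": 6.9}
  claw: 30

```text
time_s: 12.5
tool_pos: [457.1, 394.8, 90.3]
orientation: [[0.185, 0.983, 0.001], [0.983, -0.185, -0.001], [-0.001, 0.001, -1.0]]
ft_force: [0.4, 0.6, 0.1]
finger_gap: 82.9
gripper_force: 0.0
```

Run:
```python
from h import *
from workcell import env
c=env.capture("top")
print(blob(c,(270,170,400,250),36,55,42)); 
plan(457,396,4.5,-10.6)
```

```text
{'rect': (644.3, 147.4), 'mean': array([644.6, 147. ]), 'size': (109.5, 57.3), 'yaw': np.float64(-0.063), 'n': 574}
t 12.55 p [457.7 394.3  90.3] yaw -10.7 gap 83.0 F [-0.3 -0.3 -0.3] -> {'x': np.float64(1.6), 'y': np.float64(-1.1), 'z': np.float64(85.8), 'rz': np.float64(-0.1)}
```

drive_tool:
  series:
    - {"x": 1.5,"y": -0.5,"z": 45,"rx": 0,"ry": 0,"rz": 0}
    - {"x": 1.5,"y": -0.5,"z": 75,"rx": 0,"ry": 0,"rz": 0}
    - {"x": 1.5,"y": -0.5,"z": 85.5,"rx": 0,"ry": 0,"rz": 0}
    - {"x": 1.5,"y": -0.5,"z": 85.5,"rx": 0,"ry": 0,"rz": 0}
    - {"x": 1.5,"y": -0.5,"z": 85.5,"rx": 0,"ry": 0,"rz": 0}

```text
time_s: 13.18
tool_pos: [458.3, 397.0, 6.7]
orientation: [[0.186, 0.982, 0.003], [0.982, -0.186, 0.002], [0.002, 0.002, -1.0]]
ft_force: [0.3, 0.2, 1.2]
finger_gap: 83.1
gripper_force: 0.0
```

drive_tool:
  series:
    - {"x": 0,"y": 0,"z": 0,"rx": 0,"ry": 0,"rz": 0}
    - {"x": 0,"y": 0,"z": 0,"rx": 0,"ry": 0,"rz": 0}
    - {"x": 0,"y": 0,"z": 0,"rx": 0,"ry": 0,"rz": 0}
    - {"x": 0,"y": 0,"z": 0,"rx": 0,"ry": 0,"rz": 0}
    - {"x": 0,"y": 0,"z": 0,"rx": 0,"ry": 0,"rz": 0}
    - {"x": 0,"y": 0,"z": 0,"rx": 0,"ry": 0,"rz": 0}
  claw: 255
  grip_force: 15

```text
time_s: 13.92
tool_pos: [456.9, 396.7, 5.2]
orientation: [[0.185, 0.983, 0.0], [0.983, -0.185, 0.0], [0.0, 0.0, -1.0]]
ft_force: [0.6, -0.4, 1.8]
finger_gap: 49.7
gripper_force: 15.0
```

drive_tool:
  series:
    - {"x": 0,"y": 0,"z": -30,"rx": 0,"ry": 0,"rz": 0}
    - {"x": 0,"y": 0,"z": -80,"rx": 0,"ry": 0,"rz": 0}
    - {"x": 0,"y": 0,"z": -110,"rx": 0,"ry": 0,"rz": 0}
    - {"x": 0,"y": 0,"z": -110,"rx": 0,"ry": 0,"rz": 0}

```text
time_s: 14.42
tool_pos: [458.2, 397.7, 118.0]
orientation: [[0.185, 0.983, 0.005], [0.983, -0.185, 0.004], [0.005, 0.004, -1.0]]
ft_force: [0.6, -0.0, -1.2]
finger_gap: 49.8
gripper_force: 15.0
```

```bash
python3 -c "
from h import *
plan(646.5,147,100,-3.65)"
```

```text
t 14.43 p [458.2 397.7 118. ] yaw -10.7 gap 49.8 F [ 0.6 -0.  -1.2] -> {'x': np.float64(-211.6), 'y': np.float64(231.4), 'z': np.float64(18.0), 'rz': np.float64(-7.0)}
```

drive_tool:
  series:
    - {"x": -212,"y": 231.5,"z": 15,"rx": 0,"ry": 0,"rz": -7}
    - {"x": -212,"y": 231.5,"z": 15,"rx": 0,"ry": 0,"rz": -7}
    - {"x": -212,"y": 231.5,"z": 15,"rx": 0,"ry": 0,"rz": -7}
    - {"x": -212,"y": 231.5,"z": 15,"rx": 0,"ry": 0,"rz": -7}
    - {"x": -212,"y": 231.5,"z": 15,"rx": 0,"ry": 0,"rz": -7}
    - {"x": -212,"y": 231.5,"z": 15,"rx": 0,"ry": 0,"rz": -7}
    - {"x": -212,"y": 231.5,"z": 15,"rx": 0,"ry": 0,"rz": -7}
    - {"x": -212,"y": 231.5,"z": 15,"rx": 0,"ry": 0,"rz": -7}
    - {"x": -212,"y": 231.5,"z": 15,"rx": 0,"ry": 0,"rz": -7}
    - {"x": -212,"y": 231.5,"z": 15,"rx": 0,"ry": 0,"rz": -7}
    - {"x": -212,"y": 231.5,"z": 15,"rx": 0,"ry": 0,"rz": -7}

```text
time_s: 15.8
tool_pos: [644.8, 145.9, 100.2]
orientation: [[0.064, 0.998, 0.0], [0.998, -0.064, 0.0], [0.0, 0.0, -1.0]]
ft_force: [0.6, -0.4, -1.1]
finger_gap: 49.5
gripper_force: 15.0
```

```bash
python3 -c "
from h import *
plan(646.5,147,47,-3.65)"
```

```text
t 15.8 p [644.8 145.9 100.2] yaw -3.6 gap 49.5 F [ 0.6 -0.4 -1.1] -> {'x': np.float64(1.2), 'y': np.float64(1.6), 'z': np.float64(53.2), 'rz': np.float64(0.0)}
```

drive_tool:
  series:
    - {"x": 1.2,"y": 1.8,"z": 30,"rx": 0,"ry": 0,"rz": 0}
    - {"x": 1.2,"y": 1.8,"z": 45,"rx": 0,"ry": 0,"rz": 0}
    - {"x": 1.2,"y": 1.8,"z": 50,"rx": 0,"ry": 0,"rz": 0}
    - {"x": 1.2,"y": 1.8,"z": 52,"rx": 0,"ry": 0,"rz": 0}
    - {"x": 1.2,"y": 1.8,"z": 52.5,"rx": 0,"ry": 0,"rz": 0}
    - {"x": 1.2,"y": 1.8,"z": 52.5,"rx": 0,"ry": 0,"rz": 0}

```text
time_s: 16.55
tool_pos: [647.3, 146.4, 48.3]
orientation: [[0.064, 0.998, 0.002], [0.998, -0.064, 0.0], [0.0, 0.002, -1.0]]
ft_force: [0.6, 0.4, 0.4]
finger_gap: 50.0
gripper_force: 15.0
```

drive_tool:
  series:
    - {"x": 0,"y": 0,"z": 0.7,"rx": 0,"ry": 0,"rz": 0}
    - {"x": 0,"y": 0,"z": 0.7,"rx": 0,"ry": 0,"rz": 0}

```text
time_s: 16.8
tool_pos: [647.1, 146.4, 47.1]
orientation: [[0.064, 0.998, 0.001], [0.998, -0.064, 0.0], [0.0, 0.001, -1.0]]
ft_force: [0.7, -0.3, 0.4]
finger_gap: 49.5
gripper_force: 15.0
```

drive_tool:
  series:
    - {"x": 0,"y": 0,"z": 0,"rx": 0,"ry": 0,"rz": 0}
    - {"x": 0,"y": 0,"z": 0,"rx": 0,"ry": 0,"rz": 0}
    - {"x": 0,"y": 0,"z": 0,"rx": 0,"ry": 0,"rz": 0}
    - {"x": 0,"y": 0,"z": -40,"rx": 0,"ry": 0,"rz": 0}
    - {"x": 0,"y": 0,"z": -80,"rx": 0,"ry": 0,"rz": 0}
    - {"x": 0,"y": 0,"z": -80,"rx": 0,"ry": 0,"rz": 0}
  claw: 80

```text
time_s: 17.55
tool_pos: [649.4, 146.8, 131.8]
orientation: [[0.064, 0.998, 0.009], [0.998, -0.064, 0.001], [0.002, 0.009, -1.0]]
ft_force: [0.4, -0.0, 0.9]
finger_gap: 64.4
gripper_force: 0.0
```

```bash
python3 -c "
from h import *
plan(424.3,9,110,-3.65)"
```

```text
t 17.55 p [649.4 146.8 131.8] yaw -3.7 gap 64.4 F [ 0.4 -0.   0.9] -> {'x': np.float64(-152.0), 'y': np.float64(-216.0), 'z': np.float64(19.6), 'rz': np.float64(-0.0)}
```

drive_tool:
  series:
    - {"x": -151,"y": -215,"z": 17,"rx": 0,"ry": 0,"rz": 0}
    - {"x": -151,"y": -215,"z": 17,"rx": 0,"ry": 0,"rz": 0}
    - {"x": -151,"y": -215,"z": 17,"rx": 0,"ry": 0,"rz": 0}
    - {"x": -151,"y": -215,"z": 17,"rx": 0,"ry": 0,"rz": 0}
    - {"x": -151,"y": -215,"z": 17,"rx": 0,"ry": 0,"rz": 0}
    - {"x": -151,"y": -215,"z": 17,"rx": 0,"ry": 0,"rz": 0}
    - {"x": -151,"y": -215,"z": 17,"rx": 0,"ry": 0,"rz": 0}
    - {"x": -151,"y": -215,"z": 17,"rx": 0,"ry": 0,"rz": 0}
    - {"x": -151,"y": -215,"z": 17,"rx": 0,"ry": 0,"rz": 0}

```text
time_s: 18.68
tool_pos: [423.2, 9.9, 109.6]
orientation: [[0.063, 0.998, -0.0], [0.998, -0.063, 0.0], [0.0, -0.0, -1.0]]
ft_force: [0.2, 0.2, 0.1]
finger_gap: 64.1
gripper_force: 0.0
```

Run:
```python
from h import *
from workcell import env
c=env.capture("top")
print(blob(c,(270,170,400,250),48,65,54)); 
plan(424.3,10,38)
cv2.imwrite("pics/b3.png",cv2.resize(c["pixels"][80:230,150:350,::-1],None,fx=3,fy=3,interpolation=cv2.INTER_CUBIC))
```

```text
{'rect': (644.9, 146.8), 'mean': array([644.9, 147.1]), 'size': (100.5, 50.6), 'yaw': np.float64(-0.066), 'n': 469}
t 18.73 p [423.1   9.9 109.6] yaw -3.6 gap 64.4 F [-0.1 -0.4 -0.2] -> {'x': np.float64(0.2), 'y': np.float64(1.2), 'z': np.float64(71.6)}
```

View pics/b3.png

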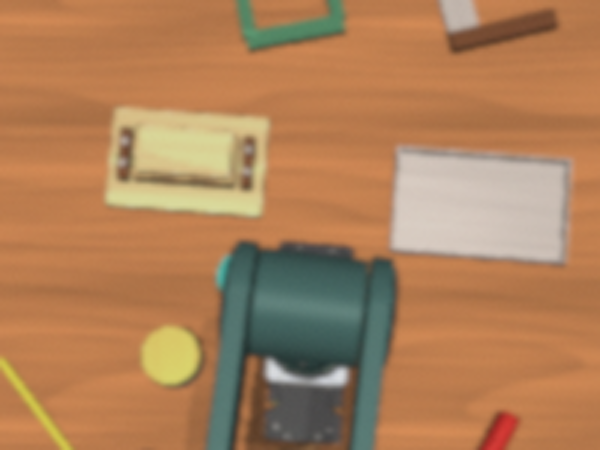

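The caul is centred and square on the block, at (185,152) in the crop. Next is the weight.

drive_tool:
  series:
    - {"x": 0.2,"y": 1,"z": 40,"rx": 0,"ry": 0,"rz": 0}
    - {"x": 0.2,"y": 1,"z": 65,"rx": 0,"ry": 0,"rz": 0}
    - {"x": 0.2,"y": 1,"z": 72,"rx": 0,"ry": 0,"rz": 0}
    - {"x": 0.2,"y": 1,"z": 72,"rx": 0,"ry": 0,"rz": 0}
    - {"x": 0.2,"y": 1,"z": 72,"rx": 0,"ry": 0,"rz": 0}

```text
time_s: 19.35
tool_pos: [424.7, 9.6, 39.0]
orientation: [[0.064, 0.998, 0.003], [0.998, -0.064, -0.0], [-0.0, 0.003, -1.0]]
ft_force: [-0.3, -1.0, 0.1]
finger_gap: 64.3
gripper_force: 0.0
```

drive_tool:
  series:
    - {"x": 0,"y": 0,"z": 0,"rx": 0,"ry": 0,"rz": 0}
    - {"x": 0,"y": 0,"z": 0,"rx": 0,"ry": 0,"rz": 0}
    - {"x": 0,"y": 0,"z": 0,"rx": 0,"ry": 0,"rz": 0}
    - {"x": 0,"y": 0,"z": 0,"rx": 0,"ry": 0,"rz": 0}
    - {"x": 0,"y": 0,"z": 0,"rx": 0,"ry": 0,"rz": 0}
    - {"x": 0,"y": 0,"z": 0,"rx": 0,"ry": 0,"rz": 0}
  claw: 255
  grip_force: 35

```text
time_s: 20.1
tool_pos: [424.1, 9.6, 37.9]
orientation: [[0.064, 0.998, 0.001], [0.998, -0.064, -0.0], [0.0, 0.001, -1.0]]
ft_force: [2.6, 0.8, -0.1]
finger_gap: 25.1
gripper_force: 35.0
```

drive_tool:
  series:
    - {"x": 0,"y": 0,"z": -20,"rx": 0,"ry": 0,"rz": 0}
    - {"x": 0,"y": 0,"z": -60,"rx": 0,"ry": 0,"rz": 0}
    - {"x": 0,"y": 0,"z": -100,"rx": 0,"ry": 0,"rz": 0}
    - {"x": 0,"y": 0,"z": -120,"rx": 0,"ry": 0,"rz": 0}
    - {"x": 0,"y": 0,"z": -120,"rx": 0,"ry": 0,"rz": 0}

```text
time_s: 20.72
tool_pos: [423.6, 9.7, 158.1]
orientation: [[0.064, 0.998, 0.001], [0.998, -0.064, -0.0], [0.0, 0.001, -1.0]]
ft_force: [-0.9, 0.0, -5.3]
finger_gap: 24.8
gripper_force: 35.0
```

```bash
python3 -c "
from h import *
plan(647,147,140,-3.65)"
```

```text
t 20.73 p [423.6   9.7 158.1] yaw -3.7 gap 24.8 F [-0.9  0.  -5.3] -> {'x': np.float64(151.4), 'y': np.float64(214.0), 'z': np.float64(18.3), 'rz': np.float64(-0.0)}
```

drive_tool:
  series:
    - {"x": 12,"y": 17,"z": 0,"rx": 0,"ry": 0,"rz": 0}
    - {"x": 35,"y": 50,"z": 5,"rx": 0,"ry": 0,"rz": 0}
    - {"x": 60,"y": 86,"z": 10,"rx": 0,"ry": 0,"rz": 0}
    - {"x": 87,"y": 123,"z": 18,"rx": 0,"ry": 0,"rz": 0}
    - {"x": 112,"y": 159,"z": 18,"rx": 0,"ry": 0,"rz": 0}
    - {"x": 135,"y": 192,"z": 18,"rx": 0,"ry": 0,"rz": 0}
    - {"x": 148,"y": 210,"z": 18,"rx": 0,"ry": 0,"rz": 0}
    - {"x": 151.4,"y": 214.5,"z": 18,"rx": 0,"ry": 0,"rz": 0}
    - {"x": 151.4,"y": 214.5,"z": 18,"rx": 0,"ry": 0,"rz": 0}
    - {"x": 151.4,"y": 214.5,"z": 18,"rx": 0,"ry": 0,"rz": 0}

```text
time_s: 21.98
tool_pos: [646.3, 146.3, 139.2]
orientation: [[0.065, 0.998, -0.002], [0.998, -0.065, -0.0], [-0.001, -0.002, -1.0]]
ft_force: [-0.2, 0.3, -4.9]
finger_gap: 25.0
gripper_force: 35.0
```

```bash
python3 -c "
from h import *
plan(647,147,92,-3.65)"
```

```text
t 21.98 p [646.3 146.3 139.2] yaw -3.7 gap 25.0 F [-0.2  0.3 -4.9] -> {'x': np.float64(0.8), 'y': np.float64(0.7), 'z': np.float64(47.2), 'rz': np.float64(-0.1)}
```

drive_tool:
  series:
    - {"x": 0.7,"y": 0.5,"z": 25,"rx": 0,"ry": 0,"rz": 0}
    - {"x": 0.7,"y": 0.5,"z": 38,"rx": 0,"ry": 0,"rz": 0}
    - {"x": 0.7,"y": 0.5,"z": 43,"rx": 0,"ry": 0,"rz": 0}
    - {"x": 0.7,"y": 0.5,"z": 45.5,"rx": 0,"ry": 0,"rz": 0}
    - {"x": 0.7,"y": 0.5,"z": 46.5,"rx": 0,"ry": 0,"rz": 0}
    - {"x": 0.7,"y": 0.5,"z": 46.5,"rx": 0,"ry": 0,"rz": 0}

```text
time_s: 22.72
tool_pos: [648.2, 147.7, 93.9]
orientation: [[0.064, 0.998, 0.001], [0.998, -0.064, 0.0], [0.0, 0.001, -1.0]]
ft_force: [-0.4, 0.5, -4.4]
finger_gap: 24.9
gripper_force: 35.0
```

Still hanging (−4.4 N). I'll ease it down until it touches.

drive_tool:
  series:
    - {"x": -0.5,"y": -0.8,"z": 0.8,"rx": 0,"ry": 0,"rz": 0}
    - {"x": -0.5,"y": -0.8,"z": 1.5,"rx": 0,"ry": 0,"rz": 0}
    - {"x": -0.5,"y": -0.8,"z": 1.5,"rx": 0,"ry": 0,"rz": 0}

```text
time_s: 23.1
tool_pos: [647.1, 147.2, 92.0]
orientation: [[0.064, 0.998, 0.0], [0.998, -0.064, 0.0], [0.0, 0.0, -1.0]]
ft_force: [-0.3, -1.1, -3.0]
finger_gap: 25.2
gripper_force: 35.0
```

drive_tool:
  series:
    - {"x": 0,"y": 0,"z": 0.6,"rx": 0,"ry": 0,"rz": 0}
    - {"x": 0,"y": 0,"z": 0.6,"rx": 0,"ry": 0,"rz": 0}

```text
time_s: 23.35
tool_pos: [647.3, 147.2, 92.0]
orientation: [[0.064, 0.998, 0.001], [0.998, -0.064, 0.0], [0.0, 0.001, -1.0]]
ft_force: [-0.6, -0.8, -0.4]
finger_gap: 25.0
gripper_force: 35.0
```

drive_tool:
  series:
    - {"x": 0,"y": 0,"z": 0,"rx": 0,"ry": 0,"rz": 0}
    - {"x": 0,"y": 0,"z": 0,"rx": 0,"ry": 0,"rz": 0}
    - {"x": 0,"y": 0,"z": 0,"rx": 0,"ry": 0,"rz": 0}
    - {"x": 0,"y": 0,"z": 0,"rx": 0,"ry": 0,"rz": 0}
    - {"x": 0,"y": 0,"z": -30,"rx": 0,"ry": 0,"rz": 0}
    - {"x": 0,"y": 0,"z": -60,"rx": 0,"ry": 0,"rz": 0}
    - {"x": 0,"y": 0,"z": -80,"rx": 0,"ry": 0,"rz": 0}
    - {"x": 0,"y": 0,"z": -80,"rx": 0,"ry": 0,"rz": 0}
  claw: 100

```text
time_s: 24.35
tool_pos: [648.3, 147.4, 173.7]
orientation: [[0.064, 0.998, 0.005], [0.998, -0.064, 0.001], [0.001, 0.005, -1.0]]
ft_force: [-0.5, 0.0, 0.4]
finger_gap: 57.1
gripper_force: 0.0
```

```bash
python3 -c "
from h import *
plan(447.5,-375,160,-3.65)"
```

```text
t 24.35 p [648.3 147.4 173.7] yaw -3.7 gap 57.1 F [-0.5  0.   0.4] -> {'x': np.float64(-534.2), 'y': np.float64(-166.8), 'z': np.float64(12.3), 'rz': np.float64(-0.0)}
```

drive_tool:
  series:
    - {"x": -534,"y": -166,"z": 12,"rx": 0,"ry": 0,"rz": 0}
    - {"x": -534,"y": -166,"z": 12,"rx": 0,"ry": 0,"rz": 0}
    - {"x": -534,"y": -166,"z": 12,"rx": 0,"ry": 0,"rz": 0}
    - {"x": -534,"y": -166,"z": 12,"rx": 0,"ry": 0,"rz": 0}
    - {"x": -534,"y": -166,"z": 12,"rx": 0,"ry": 0,"rz": 0}
    - {"x": -534,"y": -166,"z": 12,"rx": 0,"ry": 0,"rz": 0}
    - {"x": -534,"y": -166,"z": 12,"rx": 0,"ry": 0,"rz": 0}
    - {"x": -534,"y": -166,"z": 12,"rx": 0,"ry": 0,"rz": 0}
    - {"x": -534,"y": -166,"z": 12,"rx": 0,"ry": 0,"rz": 0}
    - {"x": -534,"y": -166,"z": 12,"rx": 0,"ry": 0,"rz": 0}
    - {"x": -534,"y": -166,"z": 12,"rx": 0,"ry": 0,"rz": 0}
    - {"x": -534,"y": -166,"z": 12,"rx": 0,"ry": 0,"rz": 0}
  claw: 25

```text
time_s: 25.85
tool_pos: [447.6, -373.6, 158.6]
orientation: [[0.062, 0.998, -0.0], [0.998, -0.062, 0.001], [0.001, -0.0, -1.0]]
ft_force: [0.5, 0.7, -0.2]
finger_gap: 84.9
gripper_force: 0.0
```

Run:
```python
from h import *
from workcell import env
plan(447.5,-375,57,-3.65)
c=env.capture("top"); d=env.capture("side")
print(blob(c,(290,150,390,240),108,130,120))
cv2.imwrite("pics/b4.png",cv2.resize(d["pixels"][:,:,::-1],(800,600)))
```

```text
t 25.85 p [ 447.6 -373.6  158.6] yaw -3.6 gap 84.9 F [ 0.5  0.7 -0.2] -> {'x': np.float64(-1.5), 'y': np.float64(0.0), 'z': np.float64(101.6), 'rz': np.float64(0.1)}
{'rect': (644.2, 146.5), 'mean': array([644.4, 146.3]), 'size': (26.3, 24.4), 'yaw': np.float64(-1.082), 'n': 64}
```

View pics/b4.png

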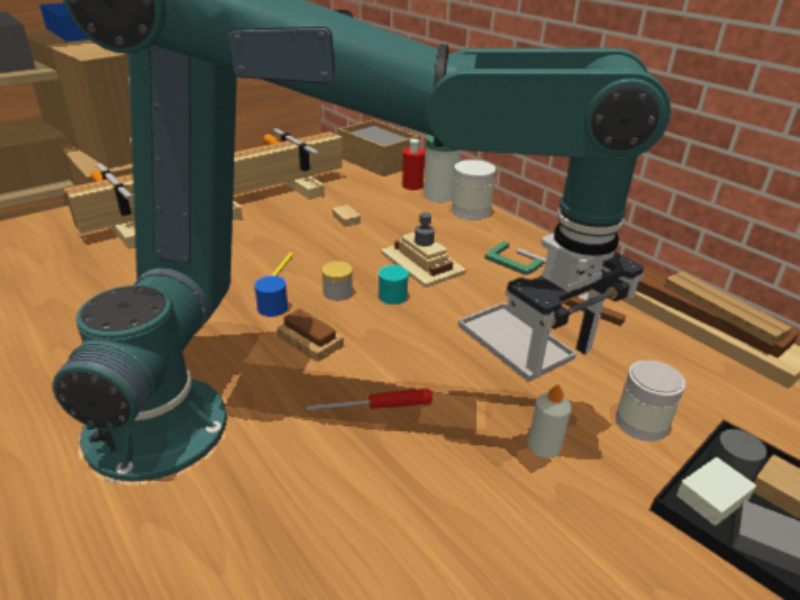

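The side view shows the stack (block, caul, upright weight) at (425,245), and the gripper above the bottle at (548,420). I'll lower to the bottle.

drive_tool:
  series:
    - {"x": -1,"y": 0,"z": 35,"rx": 0,"ry": 0,"rz": 0}
    - {"x": -1,"y": 0,"z": 70,"rx": 0,"ry": 0,"rz": 0}
    - {"x": -1,"y": 0,"z": 92,"rx": 0,"ry": 0,"rz": 0}
    - {"x": -1,"y": 0,"z": 101,"rx": 0,"ry": 0,"rz": 0}
    - {"x": -1,"y": 0,"z": 101,"rx": 0,"ry": 0,"rz": 0}
    - {"x": -1,"y": 0,"z": 101,"rx": 0,"ry": 0,"rz": 0}

```text
time_s: 26.7
tool_pos: [447.8, -376.5, 59.6]
orientation: [[0.064, 0.998, 0.002], [0.998, -0.064, -0.002], [-0.002, 0.002, -1.0]]
ft_force: [-0.3, 0.5, -0.1]
finger_gap: 84.5
gripper_force: 0.0
```

drive_tool:
  series:
    - {"x": 0,"y": 0,"z": 0,"rx": 0,"ry": 0,"rz": 0}
    - {"x": 0,"y": 0,"z": 0,"rx": 0,"ry": 0,"rz": 0}
    - {"x": 0,"y": 0,"z": 0,"rx": 0,"ry": 0,"rz": 0}
    - {"x": 0,"y": 0,"z": 0,"rx": 0,"ry": 0,"rz": 0}
    - {"x": 0,"y": 0,"z": 0,"rx": 0,"ry": 0,"rz": 0}
    - {"x": 0,"y": 0,"z": 0,"rx": 0,"ry": 0,"rz": 0}
  claw: 255
  grip_force: 20

```text
time_s: 27.45
tool_pos: [447.4, -376.2, 58.4]
orientation: [[0.064, 0.998, 0.001], [0.998, -0.064, -0.0], [-0.0, 0.001, -1.0]]
ft_force: [1.6, -0.6, 0.5]
finger_gap: 49.8
gripper_force: 19.9
```

drive_tool:
  series:
    - {"x": 0,"y": 0,"z": -15,"rx": 0,"ry": 0,"rz": 0}
    - {"x": 0,"y": 0,"z": -40,"rx": 0,"ry": 0,"rz": 0}
    - {"x": 0,"y": 0,"z": -60,"rx": 0,"ry": 0,"rz": 0}
    - {"x": 0,"y": 0,"z": -70,"rx": 0,"ry": 0,"rz": 0}
    - {"x": 0,"y": 0,"z": -70,"rx": 0,"ry": 0,"rz": 0}

```text
time_s: 28.08
tool_pos: [447.0, -376.3, 128.8]
orientation: [[0.064, 0.998, 0.001], [0.998, -0.064, -0.001], [-0.001, 0.001, -1.0]]
ft_force: [-0.1, -0.4, -2.7]
finger_gap: 50.0
gripper_force: 19.9
```

```bash
python3 -c "
from h import *
y=-0.062
for s in(47,-47): print(600-s*np.sin(y),-173.3+s*np.cos(y))
plan(600-47*np.sin(y)+2,-173.3+47*np.cos(y),125,-3.65)"
```

```text
602.9121334561191 -126.39030506671622
597.0878665438809 -220.2096949332838
t 28.07 p [ 447.  -376.3  128.8] yaw -3.7 gap 50.0 F [-0.1 -0.4 -2.7] -> {'x': np.float64(259.6), 'y': np.float64(141.4), 'z': np.float64(3.7), 'rz': np.float64(-0.0)}
```

drive_tool:
  series:
    - {"x": 15,"y": 8,"z": 0,"rx": 0,"ry": 0,"rz": 0}
    - {"x": 45,"y": 25,"z": 2,"rx": 0,"ry": 0,"rz": 0}
    - {"x": 90,"y": 49,"z": 3,"rx": 0,"ry": 0,"rz": 0}
    - {"x": 135,"y": 74,"z": 3,"rx": 0,"ry": 0,"rz": 0}
    - {"x": 180,"y": 98,"z": 3,"rx": 0,"ry": 0,"rz": 0}
    - {"x": 220,"y": 120,"z": 3,"rx": 0,"ry": 0,"rz": 0}
    - {"x": 248,"y": 135,"z": 3,"rx": 0,"ry": 0,"rz": 0}
    - {"x": 259,"y": 141.5,"z": 3,"rx": 0,"ry": 0,"rz": 0}
    - {"x": 259,"y": 141.5,"z": 3,"rx": 0,"ry": 0,"rz": 0}
    - {"x": 259,"y": 141.5,"z": 3,"rx": 0,"ry": 0,"rz": 0}

```text
time_s: 29.32
tool_pos: [604.2, -127.6, 124.8]
orientation: [[0.065, 0.998, -0.001], [0.998, -0.065, -0.0], [-0.0, -0.001, -1.0]]
ft_force: [0.0, 0.3, -1.9]
finger_gap: 49.9
gripper_force: 19.9
```

```bash
python3 -c "
from h import *
plan(605,-127,62,-3.65)"
```

```text
t 29.32 p [ 604.2 -127.6  124.8] yaw -3.8 gap 49.9 F [ 0.   0.3 -1.9] -> {'x': np.float64(0.7), 'y': np.float64(0.8), 'z': np.float64(62.8), 'rz': np.float64(-0.1)}
```

drive_tool:
  series:
    - {"x": 0.5,"y": 0.8,"z": 30,"rx": 0,"ry": 0,"rz": 0}
    - {"x": 0.5,"y": 0.8,"z": 50,"rx": 0,"ry": 0,"rz": 0}
    - {"x": 0.5,"y": 0.8,"z": 58,"rx": 0,"ry": 0,"rz": 0}
    - {"x": 0.5,"y": 0.8,"z": 61,"rx": 0,"ry": 0,"rz": 0}
    - {"x": 0.5,"y": 0.8,"z": 62,"rx": 0,"ry": 0,"rz": 0}
    - {"x": 0.5,"y": 0.8,"z": 62,"rx": 0,"ry": 0,"rz": 0}
    - {"x": 0.5,"y": 0.8,"z": 62,"rx": 0,"ry": 0,"rz": 0}

```text
time_s: 30.2
tool_pos: [606.1, -126.3, 63.8]
orientation: [[0.064, 0.998, 0.001], [0.998, -0.064, -0.0], [-0.0, 0.001, -1.0]]
ft_force: [-0.8, 0.3, -1.3]
finger_gap: 50.2
gripper_force: 19.9
```

drive_tool:
  series:
    - {"x": -0.5,"y": -0.7,"z": 1,"rx": 0,"ry": 0,"rz": 0}
    - {"x": -0.5,"y": -0.7,"z": 1.6,"rx": 0,"ry": 0,"rz": 0}
    - {"x": -0.5,"y": -0.7,"z": 1.6,"rx": 0,"ry": 0,"rz": 0}

```text
time_s: 30.58
tool_pos: [604.9, -126.7, 61.5]
orientation: [[0.064, 0.998, 0.0], [0.998, -0.064, 0.0], [0.0, 0.0, -1.0]]
ft_force: [-1.1, -0.6, -1.1]
finger_gap: 49.8
gripper_force: 19.9
```

drive_tool:
  series:
    - {"x": 0,"y": 0,"z": 0.7,"rx": 0,"ry": 0,"rz": 0}
    - {"x": 0,"y": 0,"z": 0.7,"rx": 0,"ry": 0,"rz": 0}

```text
time_s: 30.82
tool_pos: [605.0, -126.7, 61.4]
orientation: [[0.064, 0.998, 0.0], [0.998, -0.064, -0.0], [-0.0, 0.0, -1.0]]
ft_force: [-1.1, 0.8, 1.3]
finger_gap: 49.8
gripper_force: 19.9
```

drive_tool:
  series:
    - {"x": 0,"y": 0,"z": 0,"rx": 0,"ry": 0,"rz": 0}
    - {"x": 0,"y": 0,"z": 0,"rx": 0,"ry": 0,"rz": 0}
    - {"x": 0,"y": 0,"z": 0,"rx": 0,"ry": 0,"rz": 0}
    - {"x": 0,"y": 0,"z": 0,"rx": 0,"ry": 0,"rz": 0}
    - {"x": 0,"y": 0,"z": -30,"rx": 0,"ry": 0,"rz": 0}
    - {"x": 0,"y": 0,"z": -70,"rx": 0,"ry": 0,"rz": 0}
    - {"x": 0,"y": 0,"z": -105,"rx": 0,"ry": 0,"rz": 0}
    - {"x": 0,"y": 0,"z": -105,"rx": 0,"ry": 0,"rz": 0}
  claw: 25

```text
time_s: 31.82
tool_pos: [607.0, -127.3, 170.1]
orientation: [[0.064, 0.998, 0.008], [0.998, -0.064, -0.002], [-0.002, 0.008, -1.0]]
ft_force: [1.5, -1.0, -0.3]
finger_gap: 84.8
gripper_force: 0.0
```

```bash
python3 -c "
from h import *
plan(427.5,155.2,110,-3.65)"
```

```text
t 31.82 p [ 607.  -127.3  170.1] yaw -3.7 gap 84.8 F [ 1.5 -1.  -0.3] -> {'x': np.float64(270.5), 'y': np.float64(-197.8), 'z': np.float64(58.0), 'rz': np.float64(-0.0)}
```

drive_tool:
  series:
    - {"x": 50,"y": -36,"z": 0,"rx": 0,"ry": 0,"rz": 0}
    - {"x": 100,"y": -73,"z": 0,"rx": 0,"ry": 0,"rz": 0}
    - {"x": 270,"y": -197,"z": 55,"rx": 0,"ry": 0,"rz": 0}
    - {"x": 270,"y": -197,"z": 55,"rx": 0,"ry": 0,"rz": 0}
    - {"x": 270,"y": -197,"z": 55,"rx": 0,"ry": 0,"rz": 0}
    - {"x": 270,"y": -197,"z": 55,"rx": 0,"ry": 0,"rz": 0}
    - {"x": 270,"y": -197,"z": 55,"rx": 0,"ry": 0,"rz": 0}
    - {"x": 270,"y": -197,"z": 55,"rx": 0,"ry": 0,"rz": 0}
    - {"x": 270,"y": -197,"z": 55,"rx": 0,"ry": 0,"rz": 0}
    - {"x": 270,"y": -197,"z": 55,"rx": 0,"ry": 0,"rz": 0}

```text
time_s: 33.08
tool_pos: [426.4, 154.6, 110.9]
orientation: [[0.066, 0.998, 0.0], [0.998, -0.066, 0.0], [0.0, 0.0, -1.0]]
ft_force: [0.1, -0.7, -0.7]
finger_gap: 84.7
gripper_force: 0.0
```

Run:
```python
from h import *
from workcell import env
plan(427.5,155.2,26,-3.65)
c=env.capture("top"); hsv=cv2.cvtColor(c["pixels"],cv2.COLOR_RGB2HSV)
o=(hsv[:,:,0]<14)&(hsv[:,:,1]>150)
print("noz",blob(c,(430,190,540,270),95,140,115,o)); print(blob(c,(430,190,540,270),78,110,91))
```

```text
t 33.08 p [426.4 154.6 110.9] yaw -3.8 gap 84.7 F [ 0.1 -0.7 -0.7] -> {'x': np.float64(0.6), 'y': np.float64(1.0), 'z': np.float64(84.9), 'rz': np.float64(-0.1)}
noz {'rect': (601.9, -127.1), 'mean': array([ 602., -127.]), 'size': (12.4, 8.8), 'yaw': np.float64(-0.318), 'n': 13}
{'rect': (603.8, -126.3), 'mean': array([ 602.9, -125.7]), 'size': (50.7, 47.5), 'yaw': np.float64(1.254), 'n': 181}
```

Bottle stands at about (602.5, −126.5), on target. Now the tin.

drive_tool:
  series:
    - {"x": 0.4,"y": 0.8,"z": 40,"rx": 0,"ry": 0,"rz": 0}
    - {"x": 0.4,"y": 0.8,"z": 70,"rx": 0,"ry": 0,"rz": 0}
    - {"x": 0.4,"y": 0.8,"z": 84,"rx": 0,"ry": 0,"rz": 0}
    - {"x": 0.4,"y": 0.8,"z": 84,"rx": 0,"ry": 0,"rz": 0}
    - {"x": 0.4,"y": 0.8,"z": 84,"rx": 0,"ry": 0,"rz": 0}

```text
time_s: 33.75
tool_pos: [427.7, 156.0, 28.2]
orientation: [[0.064, 0.998, 0.003], [0.998, -0.064, 0.001], [0.001, 0.003, -1.0]]
ft_force: [-1.3, -0.7, 0.3]
finger_gap: 84.7
gripper_force: 0.0
```

drive_tool:
  series:
    - {"x": 0,"y": 0,"z": 0,"rx": 0,"ry": 0,"rz": 0}
    - {"x": 0,"y": 0,"z": 0,"rx": 0,"ry": 0,"rz": 0}
    - {"x": 0,"y": 0,"z": 0,"rx": 0,"ry": 0,"rz": 0}
    - {"x": 0,"y": 0,"z": 0,"rx": 0,"ry": 0,"rz": 0}
    - {"x": 0,"y": 0,"z": 0,"rx": 0,"ry": 0,"rz": 0}
    - {"x": 0,"y": 0,"z": 0,"rx": 0,"ry": 0,"rz": 0}
  claw: 255
  grip_force: 20

```text
time_s: 34.5
tool_pos: [427.4, 155.9, 27.5]
orientation: [[0.064, 0.998, 0.002], [0.998, -0.064, 0.0], [0.001, 0.002, -1.0]]
ft_force: [1.9, -0.3, 3.5]
finger_gap: 60.9
gripper_force: 20.0
```

drive_tool:
  series:
    - {"x": 0,"y": 0,"z": -20,"rx": 0,"ry": 0,"rz": 0}
    - {"x": 0,"y": 0,"z": -70,"rx": 0,"ry": 0,"rz": 0}
    - {"x": 0,"y": 0,"z": -120,"rx": 0,"ry": 0,"rz": 0}
    - {"x": 0,"y": 0,"z": -150,"rx": 0,"ry": 0,"rz": 0}
    - {"x": 0,"y": 0,"z": -150,"rx": 0,"ry": 0,"rz": 0}

```text
time_s: 35.12
tool_pos: [427.2, 156.1, 178.2]
orientation: [[0.064, 0.998, 0.003], [0.998, -0.064, 0.001], [0.001, 0.003, -1.0]]
ft_force: [-0.4, -0.1, -2.9]
finger_gap: 60.6
gripper_force: 20.0
```

```bash
python3 -c "
from h import *
plan(599.3,-220.5,180,-3.65)"
```

```text
t 35.12 p [427.2 156.1 178.2] yaw -3.7 gap 60.6 F [-0.4 -0.1 -2.9] -> {'x': np.float64(-364.7), 'y': np.float64(196.0), 'z': np.float64(-1.6), 'rz': np.float64(-0.0)}
```

drive_tool:
  series:
    - {"x": -20,"y": 10,"z": -2,"rx": 0,"ry": 0,"rz": 0}
    - {"x": -60,"y": 20,"z": -2,"rx": 0,"ry": 0,"rz": 0}
    - {"x": -105,"y": 38,"z": -2,"rx": 0,"ry": 0,"rz": 0}
    - {"x": -150,"y": 60,"z": -2,"rx": 0,"ry": 0,"rz": 0}
    - {"x": -195,"y": 82,"z": -2,"rx": 0,"ry": 0,"rz": 0}
    - {"x": -240,"y": 110,"z": -2,"rx": 0,"ry": 0,"rz": 0}
    - {"x": -285,"y": 138,"z": -2,"rx": 0,"ry": 0,"rz": 0}
    - {"x": -325,"y": 168,"z": -2,"rx": 0,"ry": 0,"rz": 0}
    - {"x": -352,"y": 188,"z": -2,"rx": 0,"ry": 0,"rz": 0}
    - {"x": -364,"y": 196,"z": -2,"rx": 0,"ry": 0,"rz": 0}
    - {"x": -364,"y": 196,"z": -2,"rx": 0,"ry": 0,"rz": 0}
    - {"x": -364,"y": 196,"z": -2,"rx": 0,"ry": 0,"rz": 0}

```text
time_s: 36.62
tool_pos: [598.0, -218.7, 178.2]
orientation: [[0.063, 0.998, -0.001], [0.998, -0.063, 0.001], [0.001, -0.001, -1.0]]
ft_force: [0.3, -0.7, -1.9]
finger_gap: 60.7
gripper_force: 20.0
```

```bash
python3 -c "
from h import *
plan(599.3,-220,31,-3.65)"
```

```text
t 36.62 p [ 598.  -218.7  178.2] yaw -3.6 gap 60.7 F [ 0.3 -0.7 -1.9] -> {'x': np.float64(-1.4), 'y': np.float64(1.5), 'z': np.float64(147.2), 'rz': np.float64(0.0)}
```

drive_tool:
  series:
    - {"x": -1.2,"y": 1.3,"z": 40,"rx": 0,"ry": 0,"rz": 0}
    - {"x": -1.2,"y": 1.3,"z": 85,"rx": 0,"ry": 0,"rz": 0}
    - {"x": -1.2,"y": 1.3,"z": 120,"rx": 0,"ry": 0,"rz": 0}
    - {"x": -1.2,"y": 1.3,"z": 138,"rx": 0,"ry": 0,"rz": 0}
    - {"x": -1.2,"y": 1.3,"z": 144,"rx": 0,"ry": 0,"rz": 0}
    - {"x": -1.2,"y": 1.3,"z": 146,"rx": 0,"ry": 0,"rz": 0}
    - {"x": -1.2,"y": 1.3,"z": 147,"rx": 0,"ry": 0,"rz": 0}
    - {"x": -1.2,"y": 1.3,"z": 147,"rx": 0,"ry": 0,"rz": 0}

```text
time_s: 37.62
tool_pos: [600.6, -221.7, 33.0]
orientation: [[0.064, 0.998, 0.002], [0.998, -0.064, -0.001], [-0.001, 0.002, -1.0]]
ft_force: [0.4, -0.4, -2.1]
finger_gap: 60.5
gripper_force: 20.0
```

drive_tool:
  series:
    - {"x": 1,"y": -0.5,"z": 1,"rx": 0,"ry": 0,"rz": 0}
    - {"x": 1,"y": -0.5,"z": 1.6,"rx": 0,"ry": 0,"rz": 0}
    - {"x": 1,"y": -0.5,"z": 1.6,"rx": 0,"ry": 0,"rz": 0}

```text
time_s: 38.0
tool_pos: [599.6, -220.3, 30.6]
orientation: [[0.064, 0.998, 0.0], [0.998, -0.064, -0.0], [-0.0, 0.0, -1.0]]
ft_force: [-1.2, 0.7, 0.9]
finger_gap: 60.4
gripper_force: 20.0
```

Contact. Now release, lift and back off.

drive_tool:
  series:
    - {"x": 0,"y": 0,"z": 0,"rx": 0,"ry": 0,"rz": 0}
    - {"x": 0,"y": 0,"z": 0,"rx": 0,"ry": 0,"rz": 0}
    - {"x": 0,"y": 0,"z": 0,"rx": 0,"ry": 0,"rz": 0}
    - {"x": 0,"y": 0,"z": 0,"rx": 0,"ry": 0,"rz": 0}
    - {"x": 0,"y": 0,"z": -40,"rx": 0,"ry": 0,"rz": 0}
    - {"x": 0,"y": 0,"z": -90,"rx": 0,"ry": 0,"rz": 0}
    - {"x": 0,"y": 0,"z": -140,"rx": 0,"ry": 0,"rz": 0}
    - {"x": -120,"y": -200,"z": -150,"rx": 0,"ry": 0,"rz": 0}
    - {"x": -120,"y": -200,"z": -150,"rx": 0,"ry": 0,"rz": 0}
    - {"x": -120,"y": -200,"z": -150,"rx": 0,"ry": 0,"rz": 0}
    - {"x": -120,"y": -200,"z": -150,"rx": 0,"ry": 0,"rz": 0}
    - {"x": -120,"y": -200,"z": -150,"rx": 0,"ry": 0,"rz": 0}
  claw: 35

```text
time_s: 39.5
tool_pos: [390.1, -328.6, 180.8]
orientation: [[0.069, 0.998, 0.001], [0.998, -0.069, -0.001], [-0.001, 0.001, -1.0]]
ft_force: [0.6, 0.4, 0.3]
finger_gap: 81.2
gripper_force: 0.0
```

Run:
```python
from h import *
from workcell import env
c=env.capture("top"); d=env.capture("side")
print("tin",blob(c,(430,190,540,270),50,72,61))
print("bottle",blob(c,(430,190,540,270),78,110,91)); print("weight",blob(c,(290,150,390,240),108,130,120)); print("caul",blob(c,(270,170,400,250),48,65,54))
print("off",blob(c,(170,190,225,235),12,35,22),blob(c,(580,190,650,250),80,115,98)["mean"])
cv2.imwrite("pics/b5.png",cv2.resize(np.hstack([c["pixels"][80:260,90:340],d["pixels"][90:270,200:450]])[:,:,::-1],(800,288)))
```

```text
tin {'rect': (596.4, -219.6), 'mean': array([ 596.8, -219. ]), 'size': (59.9, 57.7), 'yaw': np.float64(0.012), 'n': 299}
bottle {'rect': (604.1, -126.9), 'mean': array([ 603.5, -125.6]), 'size': (48.6, 48.1), 'yaw': np.float64(0.782), 'n': 179}
weight {'rect': (644.2, 146.5), 'mean': array([644.4, 146.3]), 'size': (26.3, 24.4), 'yaw': np.float64(-1.082), 'n': 64}
caul {'rect': (644.7, 147.2), 'mean': array([642.3, 146.1]), 'size': (100.1, 50.5), 'yaw': np.float64(-0.058), 'n': 317}
off {'rect': (627.6, 423.6), 'mean': array([628. , 424.2]), 'size': (72.6, 46.2), 'yaw': np.float64(-0.133), 'n': 303} [ 608.2 -432.3]
```

View pics/b5.png

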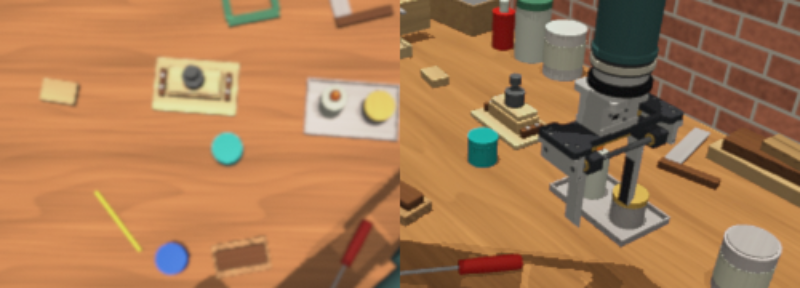

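The top view shows the stack centred on the board at (195,85), with the bottle at (333,100) and the tin at (379,105) in the middles of the tray's halves. All are upright, the offcut and varnish can are unmoved, and the arm is clear.

```bash
python3 -c "
from workcell import env
print(env.sign_off())"
```

```text
the job is handed in; nothing more can be done
None
```

The job is handed in at about 40 s of robot time: the block, caul and weight are stacked centred on the board (all within about 1 mm by camera), and the bottle and wax tin stand upright within about 1–2 mm of the middles of the tray's board-side and far halves, with the offcut and varnish can unmoved; no judging result was returned.

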